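Make up a treatment-room stack from nested totes

ROBOT

A 6-joint arm with a two-finger parallel gripper is mounted at the origin on the work surface. World frame = base frame: x ahead of the robot, y to its left, z up, the work surface at z = 0. Lengths are in m, angles in degrees, forces in N, time in s.
With the tool pointing down it reaches from about 0.3 to 0.75 m from the base axis. Payload 8.5 kg.
Tool frame: the origin (TCP) lies at the very end of the fingers, on their centre line; the grasp point (between the pads) lies 19 mm behind it; z points along the fingers, y is the line along which they close (so a half turn about z gives the same grasp; the last joint's range is limited). The gripper opens to 85 mm and grips with 20 to 120 N. Pads are 22 mm wide; open, the fingers measure 114 mm over their backs; the gripper's body (76 mm by 85 mm) begins 54 mm behind the grasp point. The pads swing forward as they close: fully open they stand 13 mm farther back than shut.
Start: joints at [-77.538, 21.807, 74.336, -0, 83.858, -12.336], TCP at [0.231, -0.499, 0.231] pointing down, gripper open.
Joint ranges: [-178.18, 178.18], [-50.72, 133.34], [12.68, 142.11], [-81.47, 261.47], [9.98, 163.14], [-165.26, 165.26]. Speed limits (degrees/s): [136.94, 136.94, 180, 180, 180, 180].

INTERFACE

Orientations are given as a 3x3 rotation matrix whose columns are the frame's x, y, z axes.
In Python, from rig import observe, cams, ticket gives the robot as it stands.
- The arm moves only by the tool move_arm, never from a script. Its arguments are lists of equal length, an entry for each row: "jaw": the finger opening in cm, from 0 to 8.54; "dp": the shift along the tool's x, y, z in cm, a list of three; "turn": the turn, a rotation vector about the tool's x, y, z in rad, a list of three. In form: {"jaw": [jaw, ...], "dp": [[tx, ty, tz], ...], "turn": [[wx, wy, wz], ...]}. A call has 1 to 12 rows; each row shifts and turns the commanded pose from where the row before left it, along the tool's axes as they then stand; what a row does not reach is not made up. A row lasts 1/12 s, in which the tool goes at most 41.7 mm and 7.16 degrees, less where a joint would pass 70% of its speed; a pose out of reach is approached as far as the arm can. A call is refused whole if a number of a shift passes 4.17 or a number of a turn 0.125, either way. A call with a gripper value outside its range is refused whole. The fingers move at their own pace and stop on an object; "force" is the grip in N (left out, the last holds). Time passes only in rows, so rows that do not move let the fingers close. It gives the time, the measured TCP pose, the force, the opening and the grip force at its end, in the units of the state.
- observe(): the state, without advancing time (a new reading comes with each control period).
- cams.get_image(name): name is "scene" or "top"; returns (picture, depth): 480x640x3 uint8, red, green, blue; 480x640 float32, m along the optical axis (not along the pixel's ray), 0 where there is no reading.
- cams.calibration(name): a dict with "vertical_fov" (degrees; the focal length in pixels is half the picture's height over the tangent of half this angle, whatever the lens; pixels are square), "cx", "cy" (the principal point, pixels), "k1" (the pictures are not rectified: a ray, as slopes to the right and down, at radius r is drawn at 1 + k1 r^2 times it, then the intrinsics apply), "view" (4x4, takes a point from world to camera coordinates). Camera axes: x right, y up, looking along -z (the intrinsics and any distortion apply to the point x, -y, -z); pixel columns grow to the right and rows downward; lengths in m; the calibration is good to about 2 mm. A picture is of the moment at which its call begins. calibration takes no time and is no camera call.
- ticket.close_job(): hands the job in; it is judged then, once.
Trained networks look in the newest picture that a camera, given by its name, has taken for a name from the list of things; names that differ only in an ending like _2 or _b are one class to them, and where a whole thing is asked for, a point or a joint stands for the part that bears it (a point fixed in the world has none). Each returns a list of dicts, best first, with "p" (0 to 1); they miss things now and then, are a little off and sometimes report something else, mostly with a low value. They report only what shows in the picture. A call takes as long as a camera call. They do not tell look-alikes from the thing itself.
- cams.spot_in(camera, query): "box" ([centre column, centre row, width, height] as shares, 0 to 1, of the picture: columns of its width, rows of its height, round what is visible of it).
- cams.outline_of(camera, query): "mask" (480x640 bool, what is visible of it) and "box" ([centre column, centre row, width, height] as shares, 0 to 1, of the picture: columns of its width, rows of its height, round what is visible of it).
- cams.mark_of(camera, query): "location" ([column, row] as shares, 0 to 1, of the picture: columns of its width, rows of its height: a listed point, or the origin of a listed thing).
The state is a dict: "time_s": time; "q": joint angles; "qvel": joint speeds; "joint_efforts": joint torques, N m; "position": TCP position; "tool_rot": TCP orientation; "ft_force": force on the tool from outside, world axes, zero at the start; "wrist_torque": the same for the moment, N m; "grip_width": finger opening in m; "gripper_force": force on a finger pad.
Only numpy, scipy, OpenCV 4.12 (cv2) and the standard library are available. Lean on these libraries where they do the work, as an engineer would, in place of code of your own. Each camera call takes 0.05 s, during which the arm holds its last target. There are 200 camera calls.

TASK

Make up the totes for the treatment room: the two totes are nested, so lift the upper one out and stand it in the middle of the grey mat, and put every small steel instrument box flat in it. Then set the second tote on top of it the other way round, so that it sits level up on the ledges instead of nesting, stand every amber pot upright in that upper tote, and put the lid squarely on so that it drops home into the rim. Leave the mouse, the steel cassette and the pump bottle where they are.

Things in the scene. Friction and masses are not known exactly. Their poses are not given: they have to be found in the camera images.
- tote_1: Upper tote of the nested pair at the start. Blue-grey plastic stack-nest tote, 0.2 kg, 200 (x) x 140 (y) over the rim, 72 high. Origin: centre of its underside, z up, front (end with the white card holder) towards -x. The top 30 mm is an upright rim band 8 thick (opening 184 x 124); below it 3 mm walls taper in to a floor 166 x 106, 3 thick, only 68 wide inside beside the drawn-in columns.
- tote_2: Lower tote of the nested pair, on the worktop, tote_1 nested in it facing the same way; same sizes and axes as tote_1. A tote set in one that faces the same way nests (30 mm pitch, rim on rim); turned half round about z its floor lands on the other's ledges and it stacks at 62 mm pitch, with 4 mm of play each way between the ledge stops.
- tote_1_front (a point): Middle of the front face of tote_1's rim band (x -100, z 57 in the tote's frame). Pinch a tote from above by the rim band (8 mm) at the middle of a long side (x -16 to 16, y +-66, top at z 72): clear inside and out for 30 mm down.
- tote_2_front (a point): Middle of the front face of tote_2's rim band (x -100, z 57 in the tote's frame). Seen from above, a tote's four ledges (tops 10 mm below the rim, at z 62, with stops 6 mm high) lie along its long sides: two in the corners of its back end (x 55 to 92) and two at x -64 to -18, where the wall is drawn in to form columns.
- mat: Dark grey mat fixed on the worktop, 240 (x) x 180 (y), 2 thick; origin at the centre of its underside.
- lid: Flat blue-grey lid for a tote, 204 (x) x 144 (y), 0.2 kg; origin at the centre of its underside, z up. Four locating ribs under it, 5 deep, drop inside the rim (4 mm of play each way); the plate's top is at z 9. A bar handle along x on two posts, 90 long, 14 thick in y, its top at z 35, free below from z 9 to 27. Either way round fits. Lid seated: its underside 67 mm above the tote's.
- box_1: Small steel instrument box, 70 (x) x 44 (y) x 26, about 0.22 kg, with a bar handle along x on its lid: 40 long, 12 thick in y, from z 26 to 46. Origin at the centre of its underside. One or two boxes are there; None if absent.
- box_2: Small steel instrument box, 70 (x) x 44 (y) x 26, about 0.22 kg, with a bar handle along x on its lid: 40 long, 12 thick in y, from z 26 to 46. Origin at the centre of its underside. One or two boxes are there; None if absent.
- pot_1: Amber screw-top pot with a black cap, 36 diameter, 54 high, about 0.08 kg; origin at the centre of its underside, z up. Two or three pots are there; None if absent.
- pot_2: Amber screw-top pot with a black cap, 36 diameter, 54 high, about 0.08 kg; origin at the centre of its underside, z up. Two or three pots are there; None if absent.
- pot_3: Amber screw-top pot with a black cap, 36 diameter, 54 high, about 0.08 kg; origin at the centre of its underside, z up. Two or three pots are there; None if absent.
- mouse: White computer mouse, 98 x 56 x 30, lying among the things; origin at the centre of its underside. Leave alone.
- cassette: Flat perforated steel cassette, 85 (x) x 180 (y) x 30, at the far side; origin at the centre of its underside. Leave alone.
- dispenser: White pump bottle, 60 diameter, 150 high, at the far side; origin at the centre of its underside. Leave alone.
There are look-alikes about, which are no part of the job. Leave any red look-alike of the tote_2 alone.

How it is judged:
By the outcome, as a careful person would: the job done as asked, in the order asked, and still so for the second after the job is handed in, with the robot touching nothing.
Of box_1, box_2 only 1 to 2 are there at a start; the rules pass over those that are not, and their reading is None.
Of pot_1, pot_2, pot_3 only 2 to 3 are there at a start; the rules pass over those that are not, and their reading is None.
At some moment in a run one of box_1, box_2, lid may be knocked a few centimetres aside while the robot is not near it.
It also fails if it takes over 210 s, if anything falls off the work surface, if the arm or the gripper's body presses on something with over 40 N, if the wrist force passes 120 N, or if a joint passes its speed limit or range.

## Working session

There is one attempt and no reset: what is moved stays moved. The work goes in short steps, Python scripts to look and compute and a tool call to move; the robot and the scene stay as the last step left them, time stands still between calls to the robot, and variables do not carry over. Pictures are saved under pics/ and viewed, at most 14 in all, crops included, and the job is handed in when it is done.

Besides the shell and the picture viewer there is one more tool, called as name(argument=value, ...) on one line, values as JSON. move_arm: Moves the arm, as the interface text tells. Its arguments: {"type":"object","properties":{"jaw":{"type":"array","items":{"type":"number"}},"dp":{"type":"array","items":{"type":"array","items":{"type":"number"}}},"turn":{"type":"array","items":{"type":"array","items":{"type":"number"}}},"force":{"type":"number"}},"required":["jaw","dp","turn"]}

```bash
ls; mkdir -p pics; cat > h.py <<'E'
import numpy as np, cv2
from rig import observe, cams, ticket
def snap(c,name=None):
    im,d=cams.get_image(c)
    if name: cv2.imwrite('pics/'+name,cv2.cvtColor(im,cv2.COLOR_RGB2BGR))
    return im,d
def K(c):
    k=cams.calibration(c); f=240/np.tan(np.radians(k['vertical_fov'])/2)
    return k,f
def cloud(c,d):
    k,f=K(c); v,u=np.mgrid[0:480,0:640].astype(float)
    xd=(u-k['cx'])/f; yd=(v-k['cy'])/f; x,y=xd.copy(),yd.copy()
    for _ in range(10):
        s=1+k['k1']*(x*x+y*y); x,y=xd/s,yd/s
    P=np.stack([x*d,-y*d,-d,np.ones_like(d)],-1)
    W=P@np.linalg.inv(np.array(k['view'])).T
    W=W[...,:3]; W[d<=0]=np.nan
    return W
def onplane(c,u,v,z):
    k,f=K(c); xd=(u-k['cx'])/f; yd=(v-k['cy'])/f; x,y=xd,yd
    for _ in range(10):
        s=1+k['k1']*(x*x+y*y); x,y=xd/s,yd/s
    T=np.linalg.inv(np.array(k['view'])); r=T[:3,:3]@[x,-y,-1]; o=T[:3,3]
    return o+r*(z-o[2])/r[2]
E
python3 - <<'E'
from h import *
for c in ('scene','top'):
    snap(c,c+'0.png'); print(c,cams.calibration(c))
print(observe())
for q in ('tote_1','tote_1_front','mat','lid','box_1','pot_1','mouse'):
    for c in ('top','scene'):
        r=cams.mark_of(c,q)
        print(c,q,[(round(a['p'],2),round(a['location'][0]*640),round(a['location'][1]*480)) for a in r])
E
```

```text
pics
scene {'vertical_fov': 51.859436792114664, 'cx': 312.95946587593795, 'cy': 234.07111833101203, 'k1': -0.11939885088978104, 'view': array([[ 0.20204974,  0.97924879, -0.01573859, -0.10974492],
       [-0.69934142,  0.15550904,  0.69766648,  0.28966801],
       [ 0.68563656, -0.12995668,  0.7162498 , -1.35075466],
       [ 0.        ,  0.        ,  0.        ,  1.        ]])}
top {'vertical_fov': 44.54684477014166, 'cx': 318.3600375187245, 'cy': 235.5700796578752, 'k1': -0.1702474467977816, 'view': array([[ 0.02361854, -0.99952234, -0.01993152,  0.00235145],
       [ 0.99876874,  0.02272135,  0.04409929, -0.46914626],
       [-0.04362535, -0.02094854,  0.99882831, -1.2302356 ],
       [ 0.        ,  0.        ,  0.        ,  1.        ]])}
{'time_s': 0.1, 'q': array([-7.75394378e+01,  2.18361573e+01,  7.43784370e+01, -3.16230031e-04,
        8.38587333e+01, -1.23344656e+01]), 'qvel': array([ 0.01239719, -0.11129148, -0.24895949, -0.06055623,  0.05222047,
        0.000258  ]), 'joint_efforts': array([ 5.51627410e-03, -4.49215364e+01, -2.31656581e+01, -1.22800011e-04,
        3.6281
[... 334 characters left out ...]
0379 ]), 'wrist_torque': array([-0.00834162,  0.00770109,  0.01449047]), 'gripper_force': 0.0, 'grip_width': 0.08568185000028496}
top tote_1 [(0.69, 185, 361), (0.46, 410, 171)]
scene tote_1 [(0.85, 457, 224), (0.84, 464, 210), (0.8, 398, 155)]
top tote_1_front [(0.72, 153, 283)]
scene tote_1_front [(0.93, 449, 166)]
top mat [(0.59, 324, 195)]
scene mat [(0.74, 313, 285)]
top lid [(0.56, 477, 244)]
scene lid [(0.72, 146, 279)]
top box_1 [(0.94, 407, 256), (0.79, 253, 258)]
scene box_1 [(0.86, 222, 247), (0.66, 373, 224)]
top pot_1 [(0.87, 251, 213), (0.55, 254, 157)]
scene pot_1 [(0.78, 403, 300), (0.58, 390, 252)]
top mouse [(0.59, 407, 170)]
scene mouse [(0.61, 225, 325), (0.53, 371, 222)]
```

View pics/scene0.png

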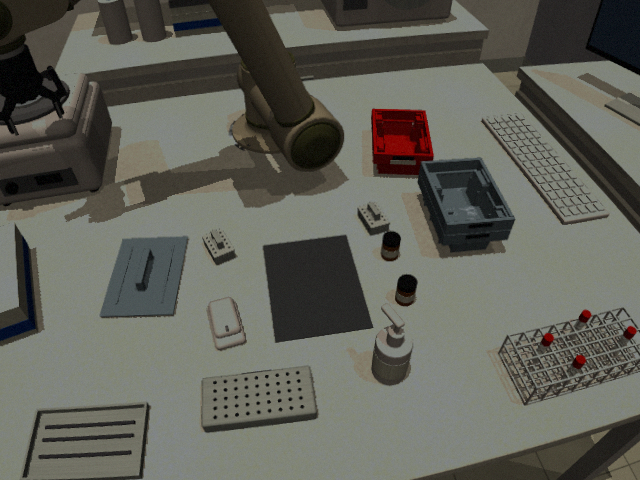

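View pics/top0.png

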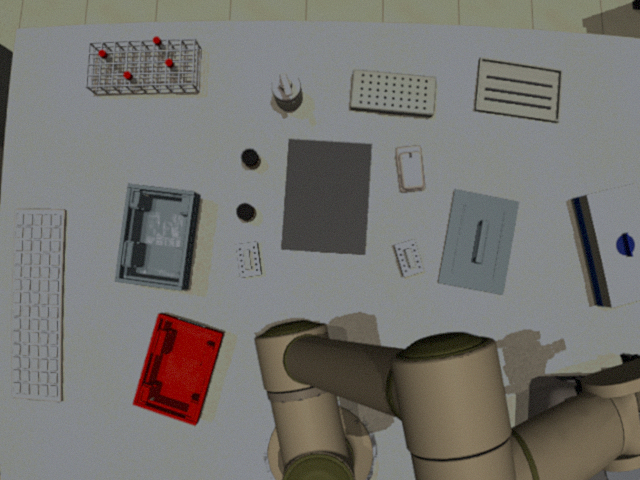

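```bash
python3 - <<'E'
from h import *
a=cv2.imread('pics/scene0.png')[140:270,360:530]; b=cv2.imread('pics/top0.png')[170:310,100:250]
a=cv2.resize(a,None,fx=2.9,fy=2.9,interpolation=2); b=cv2.resize(b,(400,377),interpolation=2); 
c=np.zeros((600,800,3),np.uint8); s=a.shape
a=cv2.resize(a,(400,306)); c[:306,:400]=a; c[:377,400:]=b
cv2.imwrite('pics/crop1.png',np.clip(c[:380].astype(int)*1.6,0,255).astype(np.uint8))
# measurements
im,d=snap('top'); W=cloud('top',d)
im2,d2=snap('scene'); W2=cloud('scene',d2)
def rect(P):
    return cv2.minAreaRect((P[:,:2]*1000).astype(np.float32))
def rep(q,zlo,zhi,c='top',W=W,n=3):
    for r in cams.outline_of(c,q)[:n]:
        m=cv2.erode(r['mask'].astype(np.uint8),np.ones((1,1)))>0
        P=W[m]; P=P[np.isfinite(P).all(1)]
        P=P[(P[:,2]>zlo)&(P[:,2]<zhi)]
        if len(P)<5: continue
        rr=rect(P); print(c,q,round(r['p'],2),'c',np.round(rr[0]),'s',np.round(rr[1]),'a',round(rr[2],1),'zmed',round(np.median(P[:,2])*1000),'n',len(P))
rep('tote_1',.09,.12); rep('mat',-.02,.03); rep('lid',-.02,.02); rep('lid',.024,.05); rep('box_1',.018,.034); rep('box_1',.036,.06); rep('pot_1',.045,.065);rep('pot_1',.045,.065,'scene',W2)
rep('tote_1',.09,.12,'scene',W2);rep('lid',.024,.05,'scene',W2);rep('box_1',.036,.06,'scene',W2)
rep('mouse',.01,.05); rep('dispenser',-.01,.2);rep('cassette',.02,.05)
# full grid stats of table
print(np.nanmedian(W[120:130,200:240,2]))
E
```

```text
top tote_1 0.63 c [456. 341.] s [142. 200.] a 84.1 zmed 99 n 2168
top mat 0.72 c [554.  -2.] s [184. 243.] a 87.8 zmed 2 n 9369
top lid 0.8 c [ 464. -332.] s [150. 210.] a 81.1 zmed 9 n 6020
top lid 0.8 c [ 464. -330.] s [15. 91.] a 81.3 zmed 34 n 291
top box_1 0.87 c [ 426. -177.] s [71. 44.] a 18.0 zmed 26 n 570
top box_1 0.69 c [416. 159.] s [70. 46.] a 7.8 zmed 26 n 594
top box_1 0.87 c [ 426. -176.] s [40. 13.] a 19.2 zmed 46 n 114
top box_1 0.69 c [415. 159.] s [40. 13.] a 8.7 zmed 45 n 120
top pot_1 0.83 c [514. 166.] s [34. 35.] a 6.0 zmed 53 n 240
top pot_1 0.74 c [627. 160.] s [33. 32.] a 45.8 zmed 54 n 212
top pot_1 0.16 c [449. 272.] s [  4. 197.] a 84.2 zmed 56 n 208
scene pot_1 0.89 c [628. 160.] s [33. 36.] a 71.1 zmed 55 n 288
scene pot_1 0.84 c [516. 165.] s [36. 35.] a 73.8 zmed 54 n 232
scene tote_1 0.87 c [457. 341.] s [144. 205.] a 83.9 zmed 99 n 2032
scene lid 0.62 c [ 464. -329.] s [16. 94.] a 80.8 zmed 35 n 308
scene box_1 0.83 c [416. 158.] s [45. 13.] a 7.4 zmed 45 n 105
scene box_1 0.63 c [ 428. -177.] s [42. 12.] a 18.5 zmed 46 n 109
top mouse 0.95 c [ 617. -178.] s [96. 57.] a 6.7 zmed 28 n 1109
top dispenser 0.93 c [780.  87.] s [101.  66.] a 20.0 zmed 94 n 1001
top cassette 0.91 c [ 779. -139.] s [182.  88.] a 84.7 zmed 30 n 3237
-0.0005443247129441886
```

View pics/crop1.png

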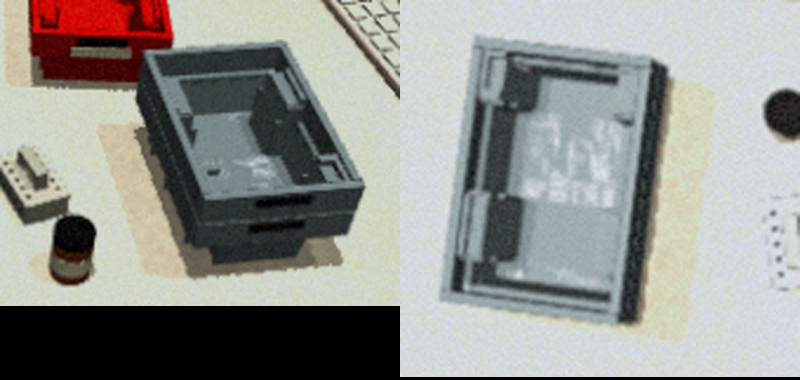

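The networks' fits agree with the picture. The blue-grey nested pair at top px (160,237) is the tote stack. The red tote at (180,368) is the look-alike and stays put. In the crop, the corner ledges are at the far end, so the front faces the robot (tote yaw about -6°). There are two boxes, at (407,258) and (250,259), and two pots, at (250,158) and (246,212).

move_arm(jaw=[3,3,3,3,3,3,3,3,3,3,3,3], dp=[[2.6,-3.05,0],[2.6,-3.05,0],[2.6,-3.05,0],[2.6,-3.05,0],[2.6,-3.05,0],[2.6,-3.05,0],[2.6,-3.05,0],[2.6,-3.05,0],[2.6,-3.05,0],[2.6,-3.05,0],[2.6,-3.05,0],[2.6,-3.05,0]], turn=[[0,0,0],[0,0,0],[0,0,0],[0,0,0],[0,0,0],[0,0,0],[0,0,0],[0,0,0],[0,0,0],[0,0,0],[0,0,0],[0,0,0]])

```text
time_s: 2.6
position: [0.3604, -0.0343, 0.2317]
tool_rot: [[0.908, 0.419, 0.001], [0.419, -0.908, -0.0], [0.001, 0.001, -1.0]]
ft_force: [1.1, -0.1, -0.9]
grip_width: 0.0303
gripper_force: 0.0
```

move_arm(jaw=[3,3,3,3,3,3,3,3,3,3,3,3], dp=[[2.6,-3.05,0],[2.6,-3.05,0],[2.6,-3.05,0],[2.6,-3.05,0],[2.6,-3.05,0],[2.6,-3.05,0],[2.6,-3.05,0],[0,0,1],[0,0,1.5],[0,0,1.5],[0,0,1.5],[0,0,1.5]], turn=[[0,0,0],[0,0,0],[0,0,0],[0,0,0],[0,0,0],[0,0,0],[0,0,0],[0,0,0.107],[0,0,0.107],[0,0,0.107],[0,0,0.107],[0,0,0.107]])

```text
time_s: 3.6
position: [0.436, 0.2341, 0.1607]
tool_rot: [[0.994, -0.107, 0.0], [-0.107, -0.994, 0.0], [0.0, -0.0, -1.0]]
ft_force: [0.3, 0.8, -0.2]
grip_width: 0.0297
gripper_force: 0.0
```

```bash
cat >> h.py <<'E'
def go(x,y,z,a):
    """remaining move in current tool frame: shift (cm) assuming translate first, then turn (rad)"""
    o=observe(); p=o['position']*1000; R=o['tool_rot']; a0=np.degrees(np.arctan2(R[1,0],R[0,0]))
    d=R.T@(np.array([x,y,z])-p)/10; w=-((a-a0+180)%360-180)
    print('t',round(o['time_s'],1),'pos',np.round(p,1),'a',round(a0,2),'q6',round(o['q'][5]),'tilt',np.round(R[:2,2],3),'-> d cm',np.round(d,2),'turn z',round(np.radians(w),3),'ft',np.round(o['ft_force'],1),'grip',round(o['grip_width']*1000,1))
def seg(c,zlo,zhi,x0,x1,y0,y1,name=None):
    im,d=snap(c,name); W=cloud(c,d).reshape(-1,3); W=W[np.isfinite(W).all(1)]
    P=W[(W[:,2]>zlo)&(W[:,2]<zhi)&(W[:,0]>x0)&(W[:,0]<x1)&(W[:,1]>y0)&(W[:,1]<y1)]
    r=cv2.minAreaRect((P[:,:2]*1000).astype(np.float32))
    print(c,'c',np.round(r[0],1),'s',np.round(r[1]),'a',round(r[2],1),'n',len(P),'z',np.round(np.percentile(P[:,2],[5,50,95])*1000,1)); return P
E
python3 - <<'E'
from h import *
go(449,275,150,-6)
P=seg('scene',.09,.115,.33,.58,.22,.46,'s1.png')
P=seg('top',.09,.115,.33,.58,.22,.46,'t1.png')
E
```

```text
t 3.6 pos [436.  234.1 160.7] a -6.14 q6 111 tilt [0. 0.] -> d cm [ 0.85 -4.2   1.07] turn z -0.002 ft [ 0.3  0.8 -0.2] grip 29.7
scene c [457.  340.2] s [144. 204.] a 84.5 n 1998 z [ 91.2  99.  104. ]
top c [456.4 340.9] s [141. 200.] a 84.2 n 953 z [ 90.9  99.9 104.4]
```

move_arm(jaw=[3,3,3,3,3,3,3,3,3,3], dp=[[0.45,-2.1,0],[0.45,-2.1,0],[0,0,0],[0,0,1.5],[0,0,1.5],[0,0,1.5],[0,0,1.5],[0,0,1.2],[0,0,1],[0,0,0]], turn=[[0,0,0],[0,0,0],[0,0,0],[0,0,0],[0,0,0],[0,0,0],[0,0,0],[0,0,0],[0,0,0],[0,0,0]])

```text
time_s: 4.53
position: [0.4487, 0.2743, 0.0784]
tool_rot: [[0.995, -0.099, -0.002], [-0.099, -0.995, -0.001], [-0.002, 0.001, -1.0]]
ft_force: [-0.3, -0.3, 0.1]
grip_width: 0.0298
gripper_force: 0.0
```

```bash
python3 - <<'E'
from h import *
go(450,275,78,-6)
E
```

```text
t 4.5 pos [448.7 274.3  78.4] a -5.71 q6 114 tilt [-0.002 -0.001] -> d cm [ 0.12 -0.09  0.04] turn z 0.005 ft [-0.3 -0.3  0.1] grip 29.8
```

Grip and lift.

move_arm(jaw=[0.3,0.3,0.3,0.3,0.3,0.3,0.3,0.3,0.3,0.3,0.3,0.3], dp=[[0,0,0],[0,0,0],[0,0,0],[0,0,0],[0,0,0],[0,0,0],[0,0,-0.5],[0,0,-1],[0,0,-1.5],[0,0,-1.5],[0,0,-1.5],[0,0,0]], turn=[[0,0,0],[0,0,0],[0,0,0],[0,0,0],[0,0,0],[0,0,0],[0,0,0],[0,0,0],[0,0,0],[0,0,0],[0,0,0],[0,0,0]], force=50)

```text
time_s: 5.53
position: [0.4502, 0.2752, 0.142]
tool_rot: [[0.995, -0.102, 0.004], [-0.102, -0.995, 0.001], [0.004, -0.002, -1.0]]
ft_force: [0.5, 0.0, -1.1]
grip_width: 0.0064
gripper_force: 48.8
```

```bash
python3 - <<'E'
from h import *
go(450,275,138,-6)
P=seg('scene',.065,.09,.33,.58,.2,.46,'s2.png')
P=seg('top',.14,.18,.33,.58,.2,.46,'t2.png')
# tilt fit of rim
A=np.c_[P[:,:2],np.ones(len(P))]; print(np.linalg.lstsq(A,P[:,2],rcond=None)[0])
E
```

```text
t 5.5 pos [450.2 275.2 142. ] a -5.83 q6 114 tilt [0.004 0.001] -> d cm [-0.02  0.03  0.4 ] turn z 0.003 ft [ 0.5  0.  -1.1] grip 6.4
scene c [457.6 340.2] s [143. 204.] a 84.0 n 908 z [65.9 71.2 74. ]
top c [460.6 339. ] s [143. 192.] a 84.5 n 1010 z [145.4 158.4 164. ]
[ 0.10645649 -0.00744696  0.10233638]
```

View pics/s2.png

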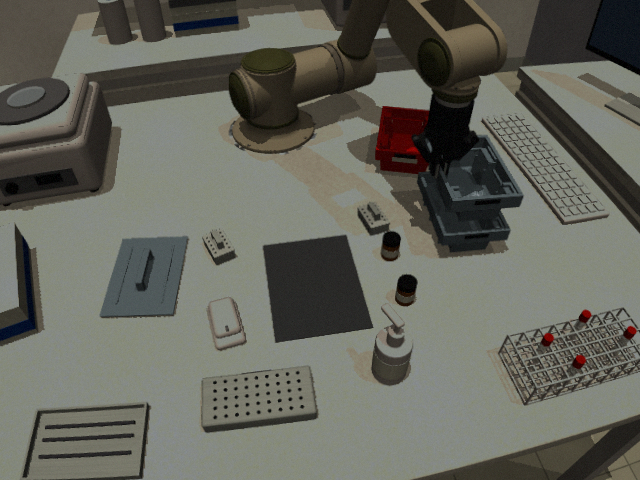

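move_arm(jaw=[0.3,0.3,0.3,0.3,0.3,0.3,0.3,0.3,0.3,0.3,0.3,0.3], dp=[[0,0,-1.5],[0.6,1.5,-1.5],[1.2,3,0],[1.35,3.4,0],[1.4,3.4,0],[1.4,3.4,0],[1.4,3.4,0],[1.4,3.4,0],[1.4,3.4,0],[1.4,3.4,0],[1.2,3,0],[0.6,1.5,0]], turn=[[0,0,0],[0,0,0],[0,0,0],[0,0,0],[0,0,0],[0,0,0],[0,0,0],[0,0,0],[0,0,0],[0,0,0],[0,0,-0.03],[0,0,-0.03]])

```text
time_s: 6.63
position: [0.5494, -0.0685, 0.1678]
tool_rot: [[0.999, -0.043, -0.002], [-0.043, -0.999, -0.0], [-0.002, 0.0, -1.0]]
ft_force: [0.3, 0.2, -1.7]
grip_width: 0.0073
gripper_force: 49.1
```

```bash
python3 - <<'E'
from h import *
go(551.5,-68,50,-2.2)
P=seg('scene',.175,.21,.42,.68,-.055,.1,'s3.png')
A=np.c_[P[:,:2],np.ones(len(P))]; print(np.linalg.lstsq(A,P[:,2],rcond=None)[0])
P=seg('top',.19,.24,.42,.68,-.1,.1,'t3.png')
E
```

```text
t 6.6 pos [549.4 -68.5 167.8] a -2.49 q6 73 tilt [-0.002 -0.   ] -> d cm [ 0.23 -0.06 11.78] turn z -0.005 ft [ 0.3  0.2 -1.7] grip 7.3
scene c [552.7   5.9] s [121. 206.] a 87.7 n 1907 z [176.5 185.6 190.5]
[0.00246052 0.01367704 0.18276908]
top c [552.8  -3.6] s [139. 197.] a 88.8 n 156 z [190.1 191.  234.4]
```

View pics/s3.png

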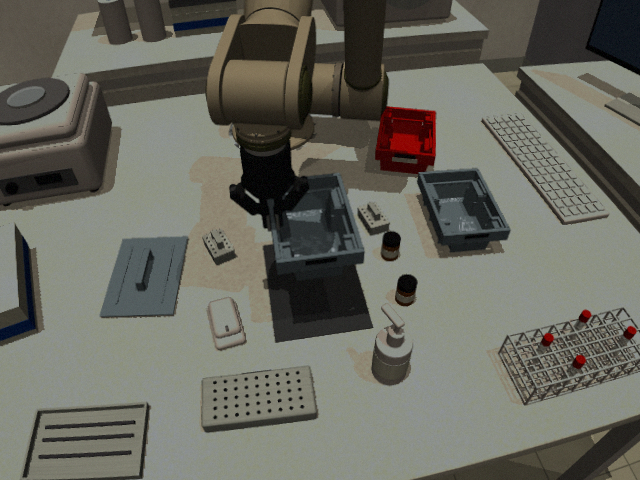

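The tote hangs level over the mat at px (318,240), so I lower it and let go.

move_arm(jaw=[0.3,0.3,0.3,0.3,0.3,0.3,0.3,0.3,3,3,3,3], dp=[[0.15,0,2],[0,0,2.5],[0,0,2.5],[0,0,2],[0,0,1.5],[0,0,0.8],[0,0,0.4],[0,0,0],[0,0,0],[0,0,0],[0,0,0],[0,0,-0.5]], turn=[[0,0,0],[0,0,0],[0,0,0],[0,0,0],[0,0,0],[0,0,0],[0,0,0],[0,0,0],[0,0,0],[0,0,0],[0,0,0],[0,0,0]])

```text
time_s: 7.73
position: [0.5503, -0.0647, 0.0569]
tool_rot: [[0.999, -0.042, -0.001], [-0.042, -0.999, 0.0], [-0.001, -0.0, -1.0]]
ft_force: [-0.3, 0.3, -0.2]
grip_width: 0.0301
gripper_force: 0.0
```

```bash
python3 - <<'E'
from h import *
go(426,-177,60,18.5)
P=seg('scene',.064,.08,.42,.68,-.055,.1)
A=np.c_[P[:,:2],np.ones(len(P))]; print(np.linalg.lstsq(A,P[:,2],rcond=None)[0])
seg('scene',.036,.056,.37,.49,-.23,-.12)
E
```

```text
t 7.7 pos [550.3 -64.7  56.9] a -2.42 q6 73 tilt [-0.001  0.   ] -> d cm [-11.95  11.74  -0.3 ] turn z -0.365 ft [-0.3  0.3 -0.2] grip 30.1
scene c [553.9   7. ] s [127. 202.] a 87.7 n 1488 z [64.6 72.4 76.5]
[0.00658848 0.01277091 0.06728428]
scene c [ 428.2 -176.6] s [42. 13.] a 18.7 n 112 z [37.2 45.9 48.3]
```

move_arm(jaw=[3,3,3,3,3,3,3,3,3,3,3,3], dp=[[0,0,-2],[0,0,-3],[0,0,-3],[-2.4,2.35,0],[-2.4,2.35,0],[-2.4,2.35,0],[-2.4,2.35,0],[-2.4,2.4,0],[0,0,1.5],[0,0,1.5],[0,0,1.5],[0,0,1.5]], turn=[[0,0,0],[0,0,0],[0,0,0],[0,0,0],[0,0,0],[0,0,0],[0,0,0],[0,0,0],[0,0,-0.092],[0,0,-0.092],[0,0,-0.092],[0,0,-0.092]])

```text
time_s: 8.83
position: [0.4257, -0.1781, 0.077]
tool_rot: [[0.946, 0.324, 0.001], [0.324, -0.946, -0.001], [0.001, 0.001, -1.0]]
ft_force: [0.5, -0.0, -0.1]
grip_width: 0.03
gripper_force: 0.0
```

```bash
python3 - <<'E'
from h import *
go(427,-176.6,30,18.7)
seg('scene',.036,.056,.37,.49,-.23,-.12)
E
```

```text
t 8.8 pos [ 425.7 -178.1   77. ] a 18.88 q6 34 tilt [ 0.001 -0.001] -> d cm [ 0.17 -0.11  4.7 ] turn z 0.003 ft [ 0.5 -0.  -0.1] grip 30.0
scene c [ 428.  -176.6] s [41. 13.] a 18.3 n 113 z [37.8 45.9 48.2]
```

move_arm(jaw=[3,3,3,3,3,0.5,0.5,0.5,0.5,0.5,0.5,0.5], dp=[[0.15,-0.1,1],[0,0,1.5],[0,0,1.4],[0,0,0.8],[0,0,0],[0,0,0],[0,0,0],[0,0,0],[0,0,0],[0,0,-0.5],[0,0,-2],[0,0,-2]], turn=[[0,0,0],[0,0,0],[0,0,0],[0,0,0],[0,0,0],[0,0,0],[0,0,0],[0,0,0],[0,0,0],[0,0,0],[0,0,0],[0,0,0]], force=60)

```text
time_s: 9.88
position: [0.4264, -0.1761, 0.0757]
tool_rot: [[0.947, 0.32, -0.002], [0.32, -0.947, 0.001], [-0.001, -0.002, -1.0]]
ft_force: [-0.5, -1.2, -1.9]
grip_width: 0.0105
gripper_force: 58.8
```

```bash
python3 - <<'E'
from h import *
go(427,-176.6,30,18.7)
E
```

```text
t 9.9 pos [ 426.4 -176.1   75.7] a 18.66 q6 34 tilt [-0.002  0.001] -> d cm [0.05 0.08 4.57] turn z -0.001 ft [-0.5 -1.2 -1.9] grip 10.5
```

move_arm(jaw=[0.5,0.5,0.5,0.5,0.5,0.5,0.5,0.5,0.5,0.5,0.5,0.5], dp=[[0,0,-3],[0,0,-3],[0,0,-2],[2,-2,0],[2.8,-2.8,0],[2.8,-2.8,0],[2.8,-2.8,0],[2.5,-2.5,0],[1,-1,0],[0,0,0],[0,0,0],[0,0,0]], turn=[[0,0,0],[0,0,0],[0,0,0],[0,0,0],[0,0,0],[0,0,0],[0,0,0],[0,0,0],[0,0,0.091],[0,0,0.091],[0,0,0.091],[0,0,0.091]])

```text
time_s: 10.88
position: [0.5138, 0.0003, 0.1555]
tool_rot: [[0.999, -0.042, -0.001], [-0.042, -0.999, 0.0], [-0.001, 0.0, -1.0]]
ft_force: [-0.5, 0.2, -2.9]
grip_width: 0.0108
gripper_force: 58.8
```

```bash
python3 - <<'E'
from h import *
P=seg('scene',.064,.08,.42,.68,-.1,.1,'s4.png')
P=seg('top',.064,.08,.42,.68,-.1,.1,'t4.png')
go(514,0,35,-2.2)
E
```

```text
scene c [5.535e+02 4.000e-01] s [141. 203.] a 88.0 n 2094 z [64.5 72.8 76.4]
top c [5.533e+02 2.000e-01] s [140. 202.] a 87.5 n 828 z [65.5 72.4 76.7]
t 11.0 pos [ 5.138e+02 -1.000e-01  1.555e+02] a -2.23 q6 79 tilt [-0.  0.] -> d cm [ 2.000e-02 -1.000e-02  1.205e+01] turn z -0.001 ft [ 0.3 -0.2 -2.4] grip 9.9
```

View pics/s4.png

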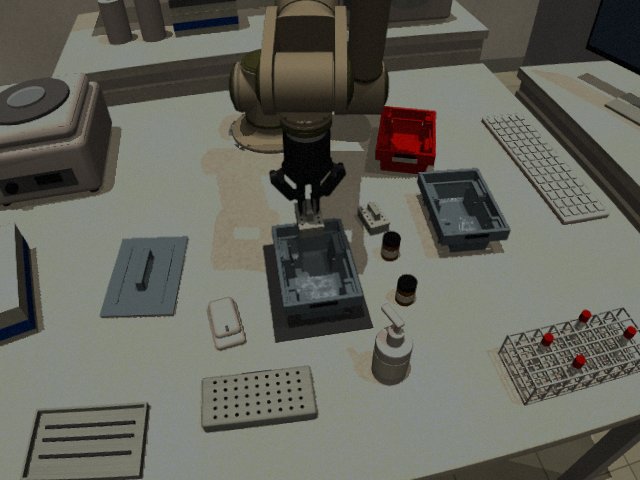

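move_arm(jaw=[0.5,0.5,0.5,0.5,0.5,0.5,0.5,0.5,0.5,2.6,2.6,2.6], dp=[[0,-0.2,2],[0,0,2],[0,0,2],[0,0,2],[0,0,1.8],[0,0,1.2],[0,0,0.6],[0,0,0.3],[0,0,0],[0,0,0],[0,0,0],[0,0,0]], turn=[[0,0,0],[0,0,0],[0,0,0],[0,0,0],[0,0,0],[0,0,0],[0,0,0],[0,0,0],[0,0,0],[0,0,0],[0,0,0],[0,0,0]])

```text
time_s: 11.98
position: [0.5146, 0.0016, 0.037]
tool_rot: [[0.999, -0.038, 0.002], [-0.038, -0.999, -0.0], [0.002, 0.0, -1.0]]
ft_force: [-0.1, -0.3, -0.4]
grip_width: 0.026
gripper_force: 0.0
```

move_arm(jaw=[2.6,2.6,2.6,2.6,2.6,2.6,2.6,2.6,2.6,2.6,2.6], dp=[[0,0,-1.5],[0,0,-2.5],[0,0,-2.5],[0,0,-2.5],[-2,-2,0],[-2,-3,0],[-2,-3,0],[-1.5,-3,0],[-1.5,-3,0],[-1,-1.5,0.5],[0,0,0.5]], turn=[[0,0,0],[0,0,0],[0,0,0],[0,0,0],[0,0,0],[0,0,0],[0,0,0],[0,0,0],[0,0,0],[0,0,-0.09],[0,0,-0.09]])

```text
time_s: 12.9
position: [0.4183, 0.163, 0.1169]
tool_rot: [[0.989, 0.149, 0.001], [0.149, -0.989, 0.001], [0.001, -0.0, -1.0]]
ft_force: [0.9, -0.4, 0.2]
grip_width: 0.0258
gripper_force: 0.0
```

```bash
python3 - <<'E'
from h import *
seg('scene',.042,.06,.48,.55,-.03,.03)
P=seg('scene',.036,.056,.33,.49,.09,.22)
P=seg('top',.036,.056,.33,.49,.09,.22,'t5.png')
seg('scene',.064,.08,.42,.68,-.1,.1)
go(416,158.5,30,8)
E
```

```text
scene c [515.4   0.8] s [12. 43.] a 86.7 n 116 z [44.3 51.1 53.2]
scene c [416.  159.5] s [44. 15.] a 6.7 n 111 z [37.8 45.4 48.2]Traceback (most recent call last):
  File "<stdin>", line 4, in <module>
  File "h.py", line 34, in seg
    print(c,'c',np.round(r[0],1),'s',np.round(r[1]),'a',round(r[2],1),'n',len(P),'z',np.round(np.percentile(P[:,2],[5,50,95])*1000,1)); return P
                                                                                              ~~~~~~~~~~~~~^^^^^^^^^^^^^^^^^^
    return _quantile_unchecked(
        a, q, axis, out, overwrite_input, method, keepdims, weights)
    return _ureduce(a,
                    func=_quantile_ureduce_func,
    ...<5 lines>...
                    overwrite_input=overwrite_input,
                    method=method)
    r = func(a, **kwargs)
    result = _quantile(arr,
                       quantiles=q,
    ...<2 lines>...
                       out=out,
                       weights=wgt)
    slices_having_nans = np.isnan(arr[-1, ...])
                                  ~~~^^^^^^^^^
IndexError: index -1 is out of bounds for axis 0 with size 0
```

move_arm(jaw=[2.6,2.6,2.6,2.6,2.6,2.6,2.6,0.5,0.5,0.5,0.5,0.5], dp=[[-0.3,0.4,1],[0,0,2],[0,0,2],[0,0,1.7],[0,0,1.2],[0,0,0.7],[0,0,0],[0,0,0],[0,0,0],[0,0,0],[0,0,0],[0,0,0]], turn=[[0,0,0],[0,0,0],[0,0,0],[0,0,0],[0,0,0],[0,0,0],[0,0,0],[0,0,0],[0,0,0],[0,0,0],[0,0,0],[0,0,0]])

```text
time_s: 14.05
position: [0.4182, 0.1562, 0.0309]
tool_rot: [[0.99, 0.141, 0.002], [0.141, -0.99, 0.0], [0.002, 0.0, -1.0]]
ft_force: [1.2, 1.2, 2.4]
grip_width: 0.0101
gripper_force: 59.2
```

move_arm(jaw=[0.5,0.5,0.5,0.5,0.5,0.5,0.5,0.5,0.5,0.5,0.5,0.5], dp=[[0,0,-1],[0,0,-2],[0,0,-3],[0,0,-3],[0,0,-3],[0,0,0],[0,0,0],[0,0,0],[0,0,0],[0,0,0],[0,0,0],[0,0,0]], turn=[[0,0,0],[0,0,0],[0,0,-0.06],[0,0,-0.12],[0,0,-0.12],[0,0,-0.12],[0,0,-0.12],[0,0,-0.12],[0,0,-0.12],[0,0,-0.12],[0,0,-0.12],[0,0,-0.12]])

```text
time_s: 15.05
position: [0.4172, 0.1561, 0.1502]
tool_rot: [[0.279, 0.96, -0.001], [0.96, -0.279, -0.0], [-0.0, -0.001, -1.0]]
ft_force: [0.3, 0.4, -2.2]
grip_width: 0.0102
gripper_force: 58.8
```

```bash
python3 - <<'E'
from h import *
t=np.radians(-2.3); l=46
go(553.4+l*np.cos(t),.3+l*np.sin(t),36,87.7)
E
```

```text
t 15.1 pos [417.2 156.1 150.2] a 73.78 q6 21 tilt [-0.001 -0.   ] -> d cm [-10.04  21.9   11.4 ] turn z -0.243 ft [ 0.3  0.4 -2.2] grip 10.2
```

move_arm(jaw=[0.5,0.5,0.5,0.5,0.5,0.5,0.5,0.5,0.5,0.5,0.5], dp=[[-0.8,1.8,0],[-1.4,3,0],[-1.5,3.3,0],[-1.5,3.3,0],[-1.5,3.3,0],[-1.5,3.3,0],[-1.3,2.8,0],[-0.5,1.1,0],[0,0,0],[0,0,0],[0,0,0]], turn=[[0,0,0],[0,0,0],[0,0,0],[0,0,0],[0,0,0],[0,0,0],[0,0,0],[0,0,0],[0,0,-0.12],[0,0,-0.12],[0,0,0]])

```text
time_s: 15.97
position: [0.5987, -0.0023, 0.1497]
tool_rot: [[0.045, 0.999, -0.002], [0.999, -0.045, 0.0], [0.0, -0.002, -1.0]]
ft_force: [-0.3, -0.1, -3.0]
grip_width: 0.0101
gripper_force: 58.9
```

```bash
python3 - <<'E'
from h import *
t=np.radians(-2.3); l=46
go(553.4+l*np.cos(t),.3+l*np.sin(t),36,87.7)
seg('scene',.064,.08,.42,.68,-.1,.1)
E
```

```text
t 16.0 pos [598.7  -2.3 149.7] a 87.41 q6 -9 tilt [-0.002  0.   ] -> d cm [ 0.08  0.08 11.37] turn z -0.005 ft [-0.3 -0.1 -3. ] grip 10.1
scene c [5.524e+02 2.000e-01] s [142. 204.] a 87.6 n 2077 z [64.7 72.9 76.4]
```

move_arm(jaw=[0.5,0.5,0.5,0.5,0.5,0.5,0.5,0.5,0.5,2.6,2.6,2.6], dp=[[0,0,2],[0,0,2],[0,0,2],[0,0,2],[0,0,1.5],[0,0,1],[0,0,0.6],[0,0,0.2],[0,0,0],[0,0,0],[0,0,0],[0,0,0]], turn=[[0,0,0],[0,0,0],[0,0,0],[0,0,0],[0,0,0],[0,0,0],[0,0,0],[0,0,0],[0,0,0],[0,0,0],[0,0,0],[0,0,0]])

```text
time_s: 17.02
position: [0.5997, -0.0025, 0.0382]
tool_rot: [[0.049, 0.999, 0.002], [0.999, -0.049, -0.001], [-0.001, 0.002, -1.0]]
ft_force: [0.3, -0.5, 1.0]
grip_width: 0.0261
gripper_force: 0.0
```

move_arm(jaw=[2.6,2.6,2.6,2.6,2.6,2.6,2.6,2.6,2.6,2.6,2.6,2.6], dp=[[0,0,-1.5],[0,0,-2.5],[0,0,-2.5],[0,0,-3],[0,0,-1],[0,0,0],[0,0,0],[0,0,0],[0,0,0],[0,0,0],[0,0,0],[0,0,0]], turn=[[0,0,0],[0,0,0],[0,0,0],[0,0,0],[0,0,0.1],[0,0,0.12],[0,0,0.12],[0,0,0.12],[0,0,0.12],[0,0,0.12],[0,0,0.12],[0,0,0.12]])

```text
time_s: 18.02
position: [0.5993, -0.0024, 0.143]
tool_rot: [[0.839, 0.544, 0.001], [0.544, -0.839, -0.0], [0.001, 0.001, -1.0]]
ft_force: [0.2, -0.1, -0.6]
grip_width: 0.026
gripper_force: 0.0
```

```bash
python3 - <<'E'
from h import *
seg('scene',.042,.06,.57,.63,-.03,.03,'s6.png')
seg('scene',.042,.06,.48,.55,-.03,.03)
P=seg('scene',.062,.082,.33,.58,.22,.46)
P=seg('top',.062,.082,.33,.58,.22,.46,'t6.png')
go(450,275,150,-6)
E
```

```text
scene c [596.9  -6. ] s [39. 13.] a 88.7 n 135 z [46.  51.5 53.7]
scene c [533.8  -2.2] s [10.  3.] a 85.5 n 17 z [42.6 44.9 50.6]
scene c [456.7 339.5] s [143. 206.] a 84.2 n 1796 z [62.7 70.  74.2]
top c [456.3 339.3] s [143. 200.] a 84.5 n 1828 z [62.9 69.8 74.4]
t 18.2 pos [599.2  -2.3 142.7] a 33.55 q6 45 tilt [ 0.001 -0.   ] -> d cm [  2.88 -31.36  -0.75] turn z 0.69 ft [ 1.   0.2 -0.3] grip 25.6
```

View pics/s6.png

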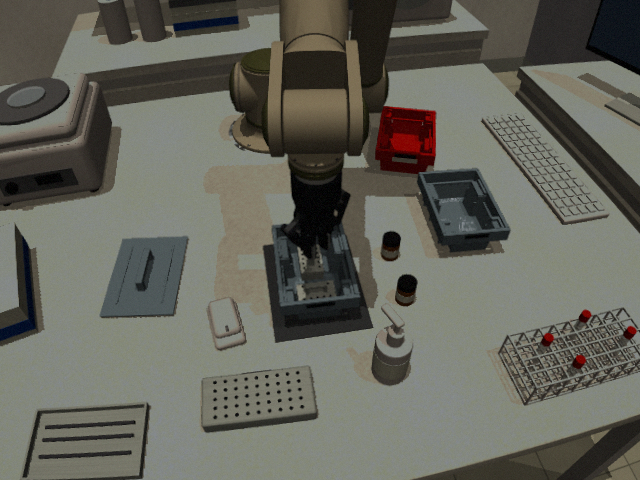

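move_arm(jaw=[3,3,3,3,3,3,3,3,3,3,3,3], dp=[[0.2,-2.4,0],[0.3,-3.7,0],[0.3,-3.8,0],[0.4,-3.8,0],[0.4,-3.8,0],[0.4,-3.8,0],[0.4,-3.8,0],[0.3,-3.7,0],[0.2,-2.6,0],[0,0,0],[0,0,0],[0,0,0]], turn=[[0,0,0],[0,0,0],[0,0,0],[0,0,0],[0,0,0],[0,0,0],[0,0,0],[0,0,0],[0,0,0],[0,0,0.115],[0,0,0.115],[0,0,0.115]])

```text
time_s: 19.22
position: [0.4506, 0.2767, 0.1426]
tool_rot: [[0.972, 0.234, 0.001], [0.234, -0.972, 0.0], [0.001, 0.0, -1.0]]
ft_force: [-0.4, 0.7, 0.9]
grip_width: 0.0304
gripper_force: 0.0
```

move_arm(jaw=[3,3,3,3,3], dp=[[0,0,1],[0,0,1],[0,0,1],[0,0,0],[0,0,0]], turn=[[0,0,0.115],[0,0,0.115],[0,0,0.115],[0,0,0],[0,0,0]])

```text
time_s: 19.63
position: [0.4508, 0.2761, 0.1124]
tool_rot: [[0.995, -0.103, -0.0], [-0.103, -0.995, -0.0], [-0.0, 0.0, -1.0]]
ft_force: [-0.2, -0.2, 0.6]
grip_width: 0.03
gripper_force: 0.0
```

```bash
python3 - <<'E'
from h import *
go(449.9,273.7,50,-5.7)
E
```

```text
t 19.6 pos [450.8 276.1 112.4] a -5.89 q6 115 tilt [-0. -0.] -> d cm [-0.06  0.24  6.24] turn z -0.003 ft [-0.2 -0.2  0.6] grip 30.0
```

move_arm(jaw=[3,3,3,3,3,3,0.3,0.3,0.3,0.3,0.3,0.3], dp=[[-0.05,0.2,1.5],[0,0,1.8],[0,0,1.5],[0,0,1],[0,0,0.4],[0,0,0],[0,0,0],[0,0,0],[0,0,0],[0,0,0],[0,0,0],[0,0,0]], turn=[[0,0,0],[0,0,0],[0,0,0],[0,0,0],[0,0,0],[0,0,0],[0,0,0],[0,0,0],[0,0,0],[0,0,0],[0,0,0],[0,0,0]], force=60)

```text
time_s: 20.63
position: [0.4507, 0.2744, 0.0514]
tool_rot: [[0.994, -0.108, 0.002], [-0.108, -0.994, 0.001], [0.002, -0.001, -1.0]]
ft_force: [0.3, -0.4, 5.2]
grip_width: 0.0066
gripper_force: 61.2
```

move_arm(jaw=[0.3,0.3,0.3,0.3,0.3,0.3,0.3,0.3,0.3,0.3,0.3,0.3], dp=[[0,0,-0.5],[0,0,-1.5],[0,0,-2.5],[0,0,-2.5],[0,0,-2.5],[0,0,-2.5],[0,0,-2],[0,0,-1],[0,0,0],[0,0,0],[0,0,0],[0,0,0]], turn=[[0,0,0],[0,0,0],[0,0,0],[0,0,0],[0,0,0],[0,0,-0.05],[0,0,-0.1],[0,0,-0.12],[0,0,-0.12],[0,0,-0.12],[0,0,-0.12],[0,0,-0.12]])

```text
time_s: 21.63
position: [0.4498, 0.2741, 0.2005]
tool_rot: [[0.797, 0.604, -0.0], [0.604, -0.797, -0.0], [-0.0, 0.0, -1.0]]
ft_force: [0.7, -0.7, -1.9]
grip_width: 0.0065
gripper_force: 60.0
```

```bash
python3 - <<'E'
from h import *
go(556,66,200,177.7)
seg('scene',.19,.25,.25,.45,.2,.46)
E
```

```text
t 21.6 pos [449.8 274.1 200.5] a 37.13 q6 71 tilt [-0. -0.] -> d cm [-4.09 23.    0.06] turn z -2.453 ft [ 0.7 -0.7 -1.9] grip 6.5
scene c [409.7 323. ] s [199. 150.] a 36.2 n 2067 z [192.8 210.8 222.5]
```

move_arm(jaw=[0.3,0.3,0.3,0.3,0.3,0.3,0.3,0.3,0.3,0.3,0.3,0.3], dp=[[-0.3,1.8,0],[-0.5,3,0],[-0.7,3.7,0],[-0.7,3.8,0],[-0.7,3.8,0],[-0.6,3.5,0],[-0.4,2.4,0],[-0.2,1,0],[0,0,0],[0,0,0],[0,0,0],[0,0,0]], turn=[[0,0,0],[0,0,0],[0,0,0],[0,0,0],[0,0,0],[0,0,0],[0,0,0],[0,0,0],[0,0,-0.08],[0,0,-0.117],[0,0,-0.117],[0,0,-0.117]])

```text
time_s: 22.68
position: [0.5545, 0.0661, 0.2004]
tool_rot: [[0.474, 0.88, -0.0], [0.88, -0.474, 0.0], [0.0, -0.001, -1.0]]
ft_force: [0.9, -0.8, -1.8]
grip_width: 0.0064
gripper_force: 60.0
```

move_arm(jaw=[0.3,0.3,0.3,0.3,0.3,0.3,0.3,0.3,0.3,0.3,0.3,0.3], dp=[[0,0,0],[0,0,0],[0,0,0],[0,0,0],[0,0,0],[0,0,0],[0,0,0],[0,0,0],[0,0,0],[0,0,0],[0,0,0],[0,0,0]], turn=[[0,0,-0.117],[0,0,-0.117],[0,0,-0.117],[0,0,-0.117],[0,0,-0.117],[0,0,-0.117],[0,0,-0.117],[0,0,-0.117],[0,0,-0.117],[0,0,-0.117],[0,0,-0.117],[0,0,-0.117]])

```text
time_s: 23.68
position: [0.5544, 0.0663, 0.2004]
tool_rot: [[-0.79, 0.613, -0.001], [0.613, 0.79, 0.001], [0.001, 0.0, -1.0]]
ft_force: [0.1, 0.1, -1.3]
grip_width: 0.0066
gripper_force: 60.0
```

move_arm(jaw=[0.3,0.3,0.3,0.3,0.3,0.3,0.3,0.3], dp=[[0,0,0],[0,0,0],[0,0,0],[0,0,0],[0,0,0],[0,0,0],[0,0,0],[0,0,0]], turn=[[0,0,-0.117],[0,0,-0.117],[0,0,-0.117],[0,0,-0.117],[0,0,-0.08],[0,0,-0.04],[0,0,0],[0,0,0]])

```text
time_s: 24.35
position: [0.5546, 0.066, 0.2004]
tool_rot: [[-0.997, 0.079, -0.0], [0.079, 0.997, 0.0], [0.0, 0.0, -1.0]]
ft_force: [0.3, 0.3, -1.0]
grip_width: 0.0068
gripper_force: 60.0
```

```bash
python3 - <<'E'
from h import *
go(556,66,200,177.7)
for c in('scene','top'):
    P=seg(c,.2,.235,.42,.68,-.1,.05,'8%s.png'%c)
    A=np.c_[P[:,:2],np.ones(len(P))]; print(np.linalg.lstsq(A,P[:,2],rcond=None)[0])
E
```

```text
t 24.4 pos [554.6  66.  200.4] a 175.48 q6 -91 tilt [-0.  0.] -> d cm [-0.14  0.01  0.04] turn z -0.039 ft [ 0.3  0.3 -1. ] grip 6.8
scene c [553.1  -7.4] s [129. 204.] a 85.6 n 2743 z [202.  213.9 222. ]
[-0.0056964  -0.03068284  0.21638339]
top c [551.8  -7.6] s [130. 200.] a 85.7 n 1670 z [206.6 218.1 222.4]
[-0.00398059  0.01026262  0.21890766]
```

View pics/8scene.png

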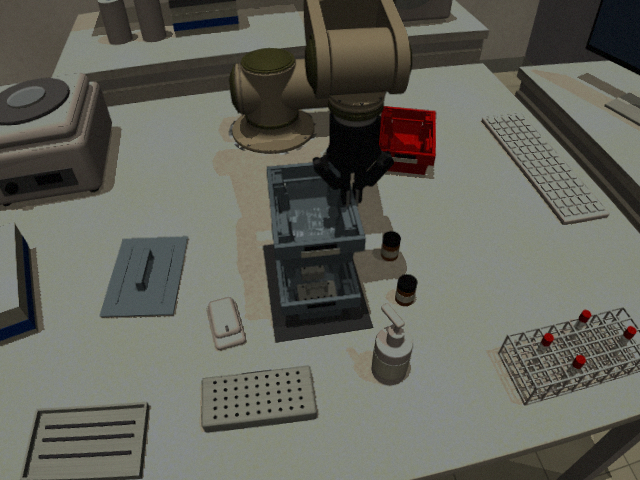

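move_arm(jaw=[0.3,0.3,0.3,0.3,0.3,0.3,0.3], dp=[[0,0,0],[0.17,0.1,1],[0,0,2],[0,0,2],[0,0,1],[0,0,0],[0,0,0]], turn=[[0,0,-0.039],[0,0,0],[0,0,0],[0,0,0],[0,0,0],[0,0,0],[0,0,0]])

```text
time_s: 25.03
position: [0.5534, 0.0665, 0.1406]
tool_rot: [[-0.999, 0.038, -0.0], [0.038, 0.999, 0.0], [0.0, 0.0, -1.0]]
ft_force: [-0.1, 0.8, -1.7]
grip_width: 0.0064
gripper_force: 60.0
```

```bash
python3 - <<'E'
from h import *
go(553,67,112,177.7)
seg('scene',.145,.17,.42,.68,-.1,.05); seg('top',.145,.17,.42,.68,-.1,.05)
seg('scene',.064,.08,.58,.68,-.1,.1)
E
```

```text
t 25.0 pos [553.4  66.5 140.6] a 177.8 q6 -93 tilt [-0.  0.] -> d cm [0.05 0.05 2.86] turn z 0.002 ft [-0.1  0.8 -1.7] grip 6.4
scene c [555. -11.] s [123. 204.] a 89.4 n 2108 z [146.5 156.6 162.4]
top c [553.5  -9.7] s [124. 200.] a 88.4 n 1503 z [148.5 159.1 163.7]
scene c [625.8  -5.7] s [143.  67.] a 81.4 n 972 z [64.9 73.2 76.8]
```

move_arm(jaw=[0.3,0.3,0.3,0.3,0.3,0.3,0.3], dp=[[0,0.15,0.5],[0,0,0.8],[0,0,0.6],[0,0,0.3],[0,0,0.2],[0,0,0.1],[0,0,0]], turn=[[0,0,0.02],[0,0,0],[0,0,0],[0,0,0],[0,0,0],[0,0,0],[0,0,0]])

```text
time_s: 25.77
position: [0.5533, 0.0679, 0.1157]
tool_rot: [[-0.998, 0.058, -0.0], [0.058, 0.998, -0.0], [-0.0, -0.0, -1.0]]
ft_force: [-1.8, -1.0, 3.4]
grip_width: 0.0065
gripper_force: 60.8
```

```bash
python3 - <<'E'
from h import *
go(553,67,112,177.7)
for c in('scene','top'):
    P=seg(c,.12,.15,.42,.68,-.1,.05)
    A=np.c_[P[:,:2],np.ones(len(P))]; print(np.linalg.lstsq(A,P[:,2],rcond=None)[0])
E
```

```text
t 25.8 pos [553.3  67.9 115.7] a 176.68 q6 -92 tilt [-0. -0.] -> d cm [ 0.02 -0.09  0.37] turn z -0.018 ft [-1.8 -1.   3.4] grip 6.5
scene c [552.4  -9.4] s [124. 206.] a 88.2 n 2005 z [121.7 132.4 137.9]
[-0.00202682 -0.02777636  0.13166836]
top c [551.2  -8.3] s [125. 200.] a 86.8 n 1376 z [123.4 134.3 138.8]
[-0.00214504  0.00757005  0.13426898]
```

move_arm(jaw=[3,3,3,3,3,3,3,3,3], dp=[[0,0,0],[0,0,0],[0,0,0],[0,0,0],[0,0,-1],[0,0,-2],[0,0,-3],[0,0,-3],[0,0,0]], turn=[[0,0,0],[0,0,0],[0,0,0],[0,0,0],[0,0,0],[0,0,0],[0,0,0],[0,0,0],[0,0,0]])

```text
time_s: 26.62
position: [0.5554, 0.0679, 0.2118]
tool_rot: [[-0.998, 0.058, 0.011], [0.058, 0.998, -0.001], [-0.011, -0.0, -1.0]]
ft_force: [0.4, -0.3, 0.6]
grip_width: 0.03
gripper_force: 0.0
```

```bash
python3 - <<'E'
from h import *
go(515,166,25,90)
for c in('scene','top'):
    P=seg(c,.125,.15,.42,.68,-.1,.1,'9%s.png'%c)
    A=np.c_[P[:,:2],np.ones(len(P))]; print(np.linalg.lstsq(A,P[:,2],rcond=None)[0])
seg('scene',.045,.065,.48,.56,.12,.21);seg('scene',.045,.065,.59,.67,.12,.21)
seg('top',.045,.065,.48,.56,.12,.21);seg('top',.045,.065,.59,.67,.12,.21)
E
```

```text
t 26.6 pos [555.4  67.9 211.8] a 176.7 q6 -92 tilt [ 0.011 -0.001] -> d cm [ 4.81  9.57 18.63] turn z 1.513 ft [ 0.4 -0.3  0.6] grip 30.0
scene c [5.528e+02 2.000e-01] s [141. 204.] a 86.9 n 2562 z [125.8 133.9 138. ]
[ 0.00091995 -0.00234168  0.13231696]
top c [552.3   0.7] s [141. 201.] a 86.1 n 1304 z [126.2 134.6 139.2]
[-0.00186632  0.00835615  0.13501699]
scene c [516.5 165.9] s [36. 35.] a 81.7 n 234 z [46.3 54.  56.2]
scene c [628.5 159.7] s [35. 35.] a 20.4 n 290 z [47.9 54.9 57.2]
top c [521.4 162. ] s [28. 20.] a 85.7 n 118 z [49.  53.3 56.6]Traceback (most recent call last):
  File "<stdin>", line 7, in <module>
  File "h.py", line 34, in seg
    print(c,'c',np.round(r[0],1),'s',np.round(r[1]),'a',round(r[2],1),'n',len(P),'z',np.round(np.percentile(P[:,2],[5,50,95])*1000,1)); return P
                                                                                              ~~~~~~~~~~~~~^^^^^^^^^^^^^^^^^^
    return _quantile_unchecked(
        a, q, axis, out, overwrite_input, method, keepdims, weights)
    return _ureduce(a,
                    func=_quantile_ureduce_func,
    ...<5 lines>...
                    overwrite_input=overwrite_input,
                    method=method)
    r = func(a, **kwargs)
    result = _quantile(arr,
                       quantiles=q,
    ...<2 lines>...
                       out=out,
                       weights=wgt)
    slices_having_nans = np.isnan(arr[-1, ...])
                                  ~~~^^^^^^^^^
IndexError: index -1 is out of bounds for axis 0 with size 0
```

View pics/9scene.png

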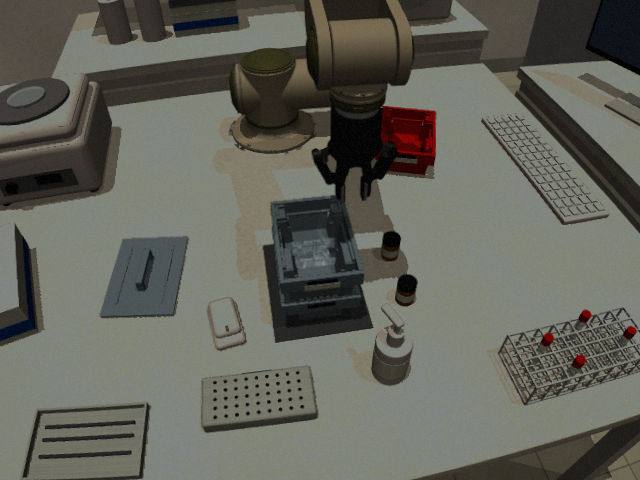

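move_arm(jaw=[6,6,6,6,6,6,6,6,6,6,6,6], dp=[[0.8,1.6,0],[1.5,3,0],[1.6,3.2,0],[0.9,1.8,0],[0,0,1],[0,0,1],[0,0,1],[0,0,1],[0,0,1],[0,0,1],[0,0,1],[0,0,1]], turn=[[0,0,0],[0,0,0],[0,0,0],[0,0,0],[0,0,0.12],[0,0,0.12],[0,0,0.12],[0,0,0.12],[0,0,0.12],[0,0,0.12],[0,0,0.12],[0,0,0.12]])

```text
time_s: 27.92
position: [0.5105, 0.1665, 0.124]
tool_rot: [[-0.52, 0.854, -0.002], [0.854, 0.52, -0.0], [0.001, -0.002, -1.0]]
ft_force: [0.4, -0.0, -0.0]
grip_width: 0.0601
gripper_force: 0.0
```

move_arm(jaw=[6,6,6,6,6,6,6], dp=[[0,0,1],[0,0,1],[0,0,1],[0,0,0],[0,0,0],[0,0,0],[0,0,0]], turn=[[0,0,0.12],[0,0,0.12],[0,0,0.12],[0,0,0.12],[0,0,0.12],[0,0,0],[0,0,0]])

```text
time_s: 28.5
position: [0.5107, 0.1665, 0.0948]
tool_rot: [[0.043, 0.999, -0.001], [0.999, -0.043, -0.0], [-0.0, -0.001, -1.0]]
ft_force: [0.6, -0.9, -0.3]
grip_width: 0.06
gripper_force: 0.0
```

```bash
python3 - <<'E'
from h import *
go(515.5,166,22,87)
E
```

```text
t 28.5 pos [510.7 166.5  94.8] a 87.51 q6 8 tilt [-0.001 -0.   ] -> d cm [-0.03  0.49  7.28] turn z 0.009 ft [ 0.6 -0.9 -0.3] grip 60.0
```

move_arm(jaw=[6,6,6,6,6,6,3,3,3,3,3,3], dp=[[0,0.5,1],[0,0,2],[0,0,2],[0,0,1.5],[0,0,0.8],[0,0,0],[0,0,0],[0,0,0],[0,0,0],[0,0,0],[0,0,0],[0,0,0]], turn=[[0,0,0],[0,0,0],[0,0,0],[0,0,0],[0,0,0],[0,0,0],[0,0,0],[0,0,0],[0,0,0],[0,0,0],[0,0,0],[0,0,0]], force=30)

```text
time_s: 29.5
position: [0.5165, 0.1664, 0.0231]
tool_rot: [[0.047, 0.999, 0.002], [0.999, -0.047, 0.0], [0.0, 0.002, -1.0]]
ft_force: [-0.5, 0.4, 6.4]
grip_width: 0.0351
gripper_force: 30.5
```

move_arm(jaw=[3,3,3,3,3,3,3,3], dp=[[0,0,-1],[0,0,-2.5],[0,0,-3],[0,0,-3],[0,0,-3],[0,0,-2.5],[0,0,-1.2],[0,0,0]], turn=[[0,0,0],[0,0,0],[0,0,0],[0,0,0],[0,0,0],[0,0,0],[0,0,0],[0,0,0]])

```text
time_s: 30.17
position: [0.5168, 0.1665, 0.1877]
tool_rot: [[0.047, 0.999, 0.006], [0.999, -0.047, 0.001], [0.001, 0.006, -1.0]]
ft_force: [0.5, 0.1, -0.9]
grip_width: 0.0354
gripper_force: 30.2
```

```bash
python3 - <<'E'
from h import *
t=np.radians(-3.3); l=-38
go(552.6+l*np.cos(t),.4+l*np.sin(t),92,86.7)
E
```

```text
t 30.2 pos [516.8 166.5 187.7] a 87.32 q6 8 tilt [0.006 0.001] -> d cm [-16.39   0.5    9.56] turn z 0.011 ft [ 0.5  0.1 -0.9] grip 35.4
```

move_arm(jaw=[3,3,3,3,3,3,3,3], dp=[[-1.5,0.05,0],[-3,0.1,0],[-3.5,0.1,0],[-3.5,0.1,0],[-3,0.1,0],[-1.7,0.05,0],[-0.2,0,0],[0,0,0]], turn=[[0,0,0],[0,0,0],[0,0,0],[0,0,0],[0,0,0],[0,0,0],[0,0,0],[0,0,0]])

```text
time_s: 30.83
position: [0.5128, 0.0018, 0.1835]
tool_rot: [[0.049, 0.999, -0.002], [0.999, -0.049, 0.001], [0.001, -0.002, -1.0]]
ft_force: [0.0, 0.2, -1.0]
grip_width: 0.0351
gripper_force: 30.2
```

move_arm(jaw=[3,3,3,3,3,3,3,3,5.2,5.2,5.2,5.2], dp=[[0,0,1],[0,0,2],[0,0,2],[0,0,2],[0,0,1.4],[0,0,0.8],[0,0,0.4],[0,0,0.1],[0,0,0],[0,0,0],[0,0,0],[0,0,0]], turn=[[0,0,0],[0,0,0],[0,0,0],[0,0,0],[0,0,0],[0,0,0],[0,0,0],[0,0,0],[0,0,0],[0,0,0],[0,0,0],[0,0,0]])

```text
time_s: 31.83
position: [0.5134, 0.0028, 0.0874]
tool_rot: [[0.046, 0.999, 0.0], [0.999, -0.046, 0.0], [0.0, 0.0, -1.0]]
ft_force: [-0.2, 1.0, 0.7]
grip_width: 0.0515
gripper_force: 0.5
```

```bash
python3 - <<'E'
from h import *
go(515,3,91,86.7)
E
```

```text
t 31.8 pos [513.4   2.8  87.4] a 87.34 q6 -10 tilt [0. 0.] -> d cm [ 0.03  0.16 -0.36] turn z 0.011 ft [-0.2  1.   0.7] grip 51.5
```

move_arm(jaw=[5.2,5.2,5.2,5.2,6,6,6,6,6,6,6,6], dp=[[0,0,-0.5],[0,0,-2],[0,0,-3],[0,0,-3],[1.8,1.2,0],[2.8,1.85,0],[3.1,2.05,0],[3.1,2.05,0],[2.8,1.85,0],[1.8,1.2,0],[0.8,0.5,1.5],[0,0,2.5]], turn=[[0,0,0],[0,0,0],[0,0,0],[0,0,0],[0,0,0],[0,0,0],[0,0,0],[0,0,0],[0,0,0],[0,0,0],[0,0,0],[0,0,0]])

```text
time_s: 32.83
position: [0.6293, 0.1608, 0.1331]
tool_rot: [[0.045, 0.999, 0.005], [0.999, -0.045, 0.001], [0.001, 0.005, -1.0]]
ft_force: [0.8, -0.9, -1.1]
grip_width: 0.0599
gripper_force: 0.0
```

```bash
python3 - <<'E'
from h import *
go(628,160,22,86.7)
P=seg('scene',.1,.123,.48,.56,-.04,.04,'s10.png')
P=seg('scene',.125,.15,.42,.68,-.1,.1)
A=np.c_[P[:,:2],np.ones(len(P))]; print(np.linalg.lstsq(A,P[:,2],rcond=None)[0])
seg('scene',.045,.065,.59,.67,.12,.21)
E
```

```text
t 32.8 pos [629.3 160.8 133.1] a 87.42 q6 6 tilt [0.005 0.001] -> d cm [-0.09 -0.18 11.11] turn z 0.013 ft [ 0.8 -0.9 -1.1] grip 59.9
scene c [503.   -9.2] s [70. 36.] a 44.8 n 344 z [102.6 119.9 122.6]
scene c [553.4   0.8] s [142. 204.] a 86.2 n 2598 z [125.8 134.3 138. ]
[-0.00047219 -0.00157375  0.13320974]
scene c [628.6 159.6] s [35. 36.] a 5.1 n 297 z [46.7 54.9 57.4]
```

move_arm(jaw=[6,6,6,6,6,6,6,6,3,3,3,3], dp=[[-0.1,-0.1,1.5],[0,0,2],[0,0,2.3],[0,0,2.3],[0,0,1.7],[0,0,0.9],[0,0,0.2],[0,0,0],[0,0,0],[0,0,0],[0,0,0],[0,0,0]], turn=[[0,0,0],[0,0,0],[0,0,0],[0,0,0],[0,0,0],[0,0,0],[0,0,0],[0,0,0],[0,0,0],[0,0,0],[0,0,0],[0,0,0]], force=30)

```text
time_s: 33.98
position: [0.6274, 0.1581, 0.0249]
tool_rot: [[0.047, 0.999, 0.003], [0.999, -0.047, -0.0], [0.0, 0.003, -1.0]]
ft_force: [-1.8, 0.1, 6.2]
grip_width: 0.0353
gripper_force: 29.9
```

move_arm(jaw=[3,3,3,3,3,3,3,3,3,3], dp=[[0,0,0],[0,0,-1],[0,0,-2.5],[0,0,-3],[0,0,-3],[0,0,-3],[0,0,-2.5],[0,0,-1.5],[0,0,0],[0,0,0]], turn=[[0,0,0],[0,0,0],[0,0,0],[0,0,0],[0,0,0],[0,0,0],[0,0,0],[0,0,0],[0,0,0],[0,0,0]])

```text
time_s: 34.82
position: [0.6266, 0.1582, 0.1888]
tool_rot: [[0.047, 0.999, 0.001], [0.999, -0.047, 0.0], [0.0, 0.001, -1.0]]
ft_force: [-0.6, 0.4, -1.0]
grip_width: 0.0351
gripper_force: 30.2
```

```bash
python3 - <<'E'
from h import *
t=np.radians(-3.4); l=42
go(553+l*np.cos(t),.6+l*np.sin(t),92,86.6)
seg('top',.1,.124,.48,.56,-.04,.04,'t11.png')
E
```

```text
t 34.8 pos [626.6 158.2 188.8] a 87.31 q6 6 tilt [0.001 0.   ] -> d cm [-16.14  -2.42   9.68] turn z 0.012 ft [-0.6  0.4 -1. ] grip 35.1
top c [501.1  -9.1] s [69. 34.] a 46.0 n 272 z [109.1 120.6 123.5]
```

```bash
python3 - <<'E'
from h import *
b=cv2.imread('pics/t11.png')[120:280,240:400]; cv2.imwrite('pics/c11.png',cv2.resize(b,None,fx=3.5,fy=3.5,interpolation=2))
E
```

```text
(no output)
```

View pics/c11.png

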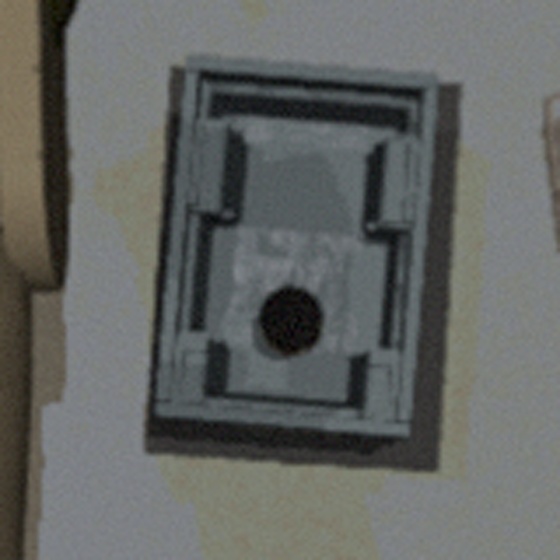

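Pot 1 stands upright at crop px (290,322). Pot 2 goes into the corridor at about (300,180).

move_arm(jaw=[3,3,3,3,3,3,3,3,3], dp=[[-1.5,-0.2,0],[-3,-0.45,0],[-3.5,-0.55,0],[-3.5,-0.55,0],[-3,-0.45,0],[-1.5,-0.2,0],[-0.1,0,0],[0,0,0],[0,0,0]], turn=[[0,0,0],[0,0,0],[0,0,0],[0,0,0],[0,0,0],[0,0,0],[0,0,0.012],[0,0,0],[0,0,0]])

```text
time_s: 35.62
position: [0.5949, -0.0011, 0.1876]
tool_rot: [[0.059, 0.998, -0.001], [0.998, -0.059, 0.001], [0.0, -0.001, -1.0]]
ft_force: [0.3, 0.6, -0.6]
grip_width: 0.0352
gripper_force: 30.2
```

```bash
python3 - <<'E'
from h import *
go(595,-2,92.5,86.6)
E
```

```text
t 35.6 pos [594.9  -1.1 187.6] a 86.63 q6 -8 tilt [-0.001  0.001] -> d cm [-0.09  0.03  9.51] turn z 0.0 ft [ 0.3  0.6 -0.6] grip 35.2
```

move_arm(jaw=[3,3,3,3,3,3,3,3,5,5,5,5], dp=[[0,0,1],[0,0,2],[0,0,2],[0,0,2],[0,0,1.3],[0,0,0.8],[0,0,0.3],[0,0,0],[0,0,0],[0,0,0],[0,0,0],[0,0,0]], turn=[[0,0,0],[0,0,0],[0,0,0],[0,0,0],[0,0,0],[0,0,0],[0,0,0],[0,0,0],[0,0,0],[0,0,0],[0,0,0],[0,0,0]])

```text
time_s: 36.62
position: [0.5954, -0.0016, 0.095]
tool_rot: [[0.059, 0.998, 0.001], [0.998, -0.059, -0.0], [-0.0, 0.001, -1.0]]
ft_force: [-0.7, -0.1, -0.4]
grip_width: 0.05
gripper_force: 0.0
```

move_arm(jaw=[5,5,5,5,4,4,4,4,4,4,4,4], dp=[[0,0,-0.5],[0,0,-2],[0,0,-3],[0,0,-3],[-1.5,-0.6,0],[-2.5,-1,0],[-3.2,-1.3,0],[-3.5,-1.4,0],[-3.5,-1.4,0],[-3.5,-1.4,0],[-3.5,-1.4,0],[-3.5,-1.4,0]], turn=[[0,0,0],[0,0,0],[0,0,0],[0,0,0],[0,0,0],[0,0,0],[0,0,0],[0,0,0],[0,0,0],[0,0,0],[0,0,0],[0,0,0]])

```text
time_s: 37.62
position: [0.4808, -0.2438, 0.1801]
tool_rot: [[0.059, 0.998, 0.001], [0.998, -0.059, -0.001], [-0.001, 0.001, -1.0]]
ft_force: [1.2, 0.9, 0.7]
grip_width: 0.0397
gripper_force: 0.0
```

```bash
python3 - <<'E'
from h import *
for c in('scene','top'):
    im,d=snap(c,'12%s.png'%c); W=cloud(c,d).reshape(-1,3)
    for n,(zl,zh,b) in dict(lidh=(.024,.05,(.38,.56,-.43,-.24)),lid=(-.02,.02,None)).items():
        if b is None: continue
        P=W[(W[:,2]>zl)&(W[:,2]<zh)&(W[:,0]>b[0])&(W[:,0]<b[1])&(W[:,1]>b[2])&(W[:,1]<b[3])]
        print(c,n,len(P)); 
        if len(P)>20: print(cv2.minAreaRect((P[:,:2]*1000).astype(np.float32)))
go(464,-330,150,-9)
seg('scene',.112,.124,.575,.615,-.04,.04)
seg('scene',.125,.15,.42,.68,-.1,.1)
E
```

```text
scene lidh 310
((465.71392822265625, -329.4719543457031), (16.317960739135742, 94.63225555419922), 79.31733703613281)
top lidh 89
((434.7511291503906, -325.47296142578125), (15.634160041809082, 31.303272247314453), 79.52608489990234)
t 37.7 pos [ 480.  -246.7  179.9] a 86.3 q6 -36 tilt [ 0.    -0.002] -> d cm [-8.42 -1.06  3.  ] turn z 1.663 ft [ 0.4 -0.   0.3] grip 40.1
scene c [597.3  11.1] s [35. 57.] a 0.7 n 323 z [113.7 121.4 123.4]
scene c [5.52e+02 4.00e-01] s [141. 205.] a 86.6 n 2606 z [125.9 134.  138. ]
```

View pics/12scene.png

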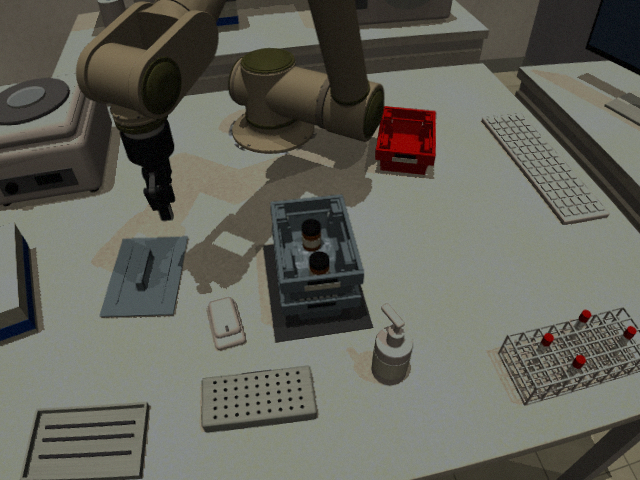

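move_arm(jaw=[3.5,3.5,3.5,3.5,3.5,3.5,3.5,3.5,3.5,3.5,3.5,3.5], dp=[[-2.8,-0.4,0],[-3,-0.4,0],[-2.5,-0.3,0],[0,0,0.5],[0,0,0.5],[0,0,0.5],[0,0,0.5],[0,0,0.5],[0,0,0.5],[0,0,0.5],[0,0,0.5],[0,0,0.5]], turn=[[0,0,0],[0,0,0],[0,0,0],[0,0,-0.115],[0,0,-0.115],[0,0,-0.115],[0,0,-0.115],[0,0,-0.115],[0,0,-0.115],[0,0,-0.115],[0,0,-0.115],[0,0,-0.115]])

```text
time_s: 38.82
position: [0.4668, -0.3231, 0.1344]
tool_rot: [[-0.833, 0.554, 0.0], [0.554, 0.833, 0.0], [-0.0, 0.0, -1.0]]
ft_force: [-0.4, 0.5, 0.4]
grip_width: 0.0354
gripper_force: 0.0
```

move_arm(jaw=[3.5,3.5,3.5,3.5,3.5,3.5], dp=[[0,0,1],[0,0,1],[0,0,1],[0,0,1],[0,0,0],[0,0,0]], turn=[[0,0,-0.115],[0,0,-0.115],[0,0,-0.115],[0,0,-0.1],[0,0,0],[0,0,0]])

```text
time_s: 39.32
position: [0.4665, -0.3235, 0.0944]
tool_rot: [[-0.989, 0.151, -0.0], [0.151, 0.989, 0.001], [0.0, 0.0, -1.0]]
ft_force: [0.0, -0.3, -0.2]
grip_width: 0.0351
gripper_force: 0.0
```

```bash
python3 - <<'E'
from h import *
go(465,-330,15,170.7)
seg('scene',.024,.05,.38,.56,-.43,-.24)
E
```

```text
t 39.3 pos [ 466.5 -323.5   94.4] a 171.33 q6 -128 tilt [-0.     0.001] -> d cm [ 0.05 -0.67  7.94] turn z 0.011 ft [ 0.  -0.3 -0.2] grip 35.1
scene c [ 463.4 -329. ] s [16. 95.] a 79.9 n 308 z [28.2 35.5 38.3]
```

move_arm(jaw=[3.5,3.5,3.5,3.5,3.5,3.5,0.6,0.6,0.6,0.6,0.6,0.6], dp=[[0.1,-0.6,1.5],[0,0,2],[0,0,2],[0,0,1.5],[0,0,0.9],[0,0,0],[0,0,0],[0,0,0],[0,0,0],[0,0,0],[0,0,0],[0,0,0]], turn=[[0,0,0.011],[0,0,0],[0,0,0],[0,0,0],[0,0,0],[0,0,0],[0,0,0],[0,0,0],[0,0,0],[0,0,0],[0,0,0],[0,0,0]], force=60)

```text
time_s: 40.37
position: [0.4646, -0.3307, 0.0166]
tool_rot: [[-0.987, 0.16, 0.002], [0.16, 0.987, -0.002], [-0.002, -0.001, -1.0]]
ft_force: [0.6, 0.7, 6.6]
grip_width: 0.0125
gripper_force: 59.3
```

move_arm(jaw=[0.6,0.6,0.6,0.6,0.6,0.6,0.6,0.6,0.6], dp=[[0,0,-0.5],[0,0,-2],[0,0,-3],[0,0,-3.5],[0,0,-3.5],[0,0,-3.5],[0,0,-2.5],[0,0,-1],[0,0,0]], turn=[[0,0,0],[0,0,0],[0,0,0],[0,0,0],[0,0,0],[0,0,0],[0,0,0],[0,0,0],[0,0,0]])

```text
time_s: 41.12
position: [0.4644, -0.3307, 0.2124]
tool_rot: [[-0.987, 0.16, 0.003], [0.16, 0.987, -0.003], [-0.003, -0.003, -1.0]]
ft_force: [0.5, 0.3, -2.2]
grip_width: 0.0128
gripper_force: 58.7
```

```bash
python3 - <<'E'
from h import *
go(552.5,.5,200,176.6)
E
```

```text
t 41.1 pos [ 464.4 -330.7  212.4] a 170.78 q6 -128 tilt [ 0.003 -0.003] -> d cm [-3.39 34.1   1.16] turn z -0.102 ft [ 0.5  0.3 -2.2] grip 12.8
```

move_arm(jaw=[0.6,0.6,0.6,0.6,0.6,0.6,0.6,0.6,0.6,0.6,0.6,0.6], dp=[[-0.2,1.7,0],[-0.3,3,0],[-0.35,3.7,0],[-0.4,3.8,0],[-0.4,3.8,0],[-0.4,3.8,0],[-0.4,3.8,0],[-0.4,3.8,0],[-0.3,3.5,0],[-0.2,2.2,0],[-0.05,1,0],[0,0,0]], turn=[[0,0,0],[0,0,0],[0,0,0],[0,0,0],[0,0,0],[0,0,0],[0,0,0],[0,0,0],[0,0,0],[0,0,0],[0,0,-0.05],[0,0,-0.052]])

```text
time_s: 42.12
position: [0.5515, 0.0035, 0.2077]
tool_rot: [[-0.999, 0.053, -0.004], [0.053, 0.999, 0.001], [0.004, 0.001, -1.0]]
ft_force: [0.7, -0.9, -0.7]
grip_width: 0.0127
gripper_force: 58.8
```

```bash
python3 - <<'E'
from h import *
cams.get_image('top')
go(552.5,.5,150,176.6)
for c in('scene','top'):
    P=seg(c,.19,.212,.42,.68,-.1,.1)
    A=np.c_[P[:,:2],np.ones(len(P))]; print(np.linalg.lstsq(A,P[:,2],rcond=None)[0])
E
```

```text
t 42.2 pos [551.4   2.3 207.8] a 177.07 q6 -99 tilt [-0.004  0.001] -> d cm [-0.14 -0.18  5.78] turn z 0.008 ft [-0.5  0.7 -2.1] grip 12.7
scene c [551.4   1.2] s [144. 207.] a 87.0 n 5592 z [198.6 200.4 202.3]
[-0.00704501  0.00298552  0.20456739]
top c [5.509e+02 5.000e-01] s [144. 204.] a 86.5 n 1838 z [196.9 200.2 203.3]
[-0.00681042  0.00279495  0.20362506]
```

move_arm(jaw=[0.6,0.6,0.6,0.6,0.6,0.6,0.6,0.6,0.6], dp=[[-0.12,0,1],[0,0,1.5],[0,0,1.2],[0,0,0.8],[0,0,0.5],[0,0,0.4],[0,0,0.4],[0,0,0.3],[0,0,0]], turn=[[0,0,0.004],[0,0,0],[0,0,0],[0,0,0],[0,0,0],[0,0,0],[0,0,0],[0,0,0],[0,0,0]])

```text
time_s: 43.02
position: [0.5533, 0.0008, 0.149]
tool_rot: [[-0.998, 0.063, -0.0], [0.063, 0.998, 0.0], [0.0, 0.0, -1.0]]
ft_force: [-0.0, -0.4, -1.6]
grip_width: 0.0125
gripper_force: 58.8
```

```bash
python3 - <<'E'
from h import *
go(552.5,.5,147,176.6)
for c in('scene','top'):
    P=seg(c,.133,.152,.42,.68,-.1,.1)
    A=np.c_[P[:,:2],np.ones(len(P))]; print(np.linalg.lstsq(A,P[:,2],rcond=None)[0])
E
```

```text
t 43.0 pos [553.3   0.8 149. ] a 176.39 q6 -99 tilt [-0.  0.] -> d cm [ 0.07 -0.03  0.2 ] turn z -0.004 ft [-0.  -0.4 -1.6] grip 12.5
scene c [ 5.535e+02 -3.000e-01] s [144. 206.] a 86.3 n 5232 z [139.5 141.6 143.6]
[-0.0057736   0.00154465  0.14495867]
top c [ 5.527e+02 -2.000e-01] s [144. 203.] a 86.2 n 1315 z [137.9 141.3 144.6]
[-0.00046028  0.00302146  0.14153118]
```

Not touching yet (force still -1.6), and it is already inside the rim height. I go 2 mm further and release.

move_arm(jaw=[0.6,0.6,0.6,3,3,3,3,3,3,3,3], dp=[[0,0,0.15],[0,0,0.1],[0,0,0],[0,0,0],[0,0,0],[0,0,0],[0,0,-1],[0,0,-2],[0,0,-3],[0,0,-3],[0,0,-3]], turn=[[0,0,0],[0,0,0],[0,0,0],[0,0,0],[0,0,0],[0,0,0],[0,0,0],[0,0,0],[0,0,0],[0,0,0],[0,0,0]])

```text
time_s: 44.03
position: [0.5531, 0.0009, 0.269]
tool_rot: [[-0.998, 0.063, 0.0], [0.063, 0.998, -0.0], [-0.0, -0.0, -1.0]]
ft_force: [0.7, 0.5, -0.1]
grip_width: 0.0295
gripper_force: 0.0
```

```bash
python3 - <<'E'
from h import *
go(552.5,.5,147,176.6)
for c in('scene','top'):
    P=seg(c,.133,.15,.42,.68,-.1,.1,'13%s.png'%c)
    A=np.c_[P[:,:2],np.ones(len(P))]; print(np.linalg.lstsq(A,P[:,2],rcond=None)[0])
E
```

```text
t 44.0 pos [553.1   0.9 269. ] a 176.41 q6 -99 tilt [ 0. -0.] -> d cm [ 0.06 -0.04 12.2 ] turn z -0.003 ft [ 0.7  0.5 -0.1] grip 29.5
scene c [ 5.529e+02 -3.000e-01] s [144. 208.] a 86.4 n 6503 z [138.9 140.8 142.8]
[-0.00200506 -0.00048803  0.1419269 ]
top c [ 5.518e+02 -1.000e-01] s [144. 201.] a 86.3 n 2144 z [136.6 140.  143.5]
[-0.00074997 -0.00045569  0.1404297 ]
```

View pics/13scene.png

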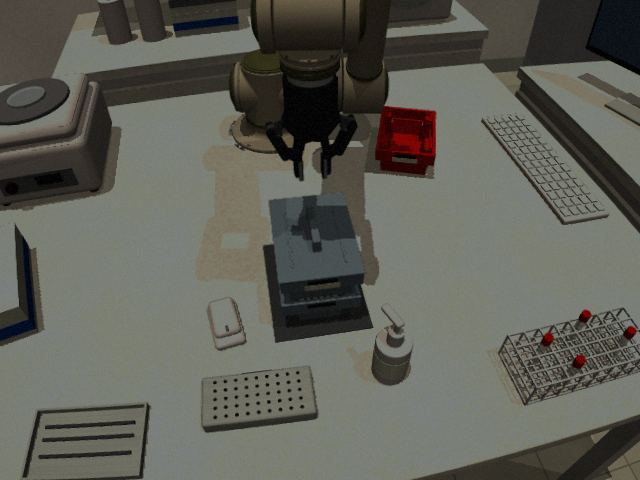

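The lid plate top measures 140 mm (64+67+9) and is level, so it is home in the rim. No boxes or pots remain on the worktop, and the mouse, cassette and bottle have not moved.

```bash
python3 -c "
from rig import ticket
print(ticket.close_job())"
```

```text
the job is handed in; nothing more can be done
None
```

The job is done and handed in at about 44 s: tote_1 stands mid-mat with both boxes flat in it, tote_2 sits turned and level on its ledges with both pots upright, and the lid is seated in its rim.

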